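# Hang the gallery-rail gate and drop its keeper lever

### The job

Raise the small keeper lever on the head of the hinge post, take the brass gate out of the walnut stand and lower it so that both its hinge sockets go fully down over the two upright pintles, with the gate shut straight across the front of the corral. Then lower the lever fully home so its foot keeps the gate from lifting off, and do not disturb the canister, dasher bottle, cup or mallet.

Things in the scene. Friction and masses are not known exactly. Their poses are not given: they have to be found in the camera images.
- corral: Low corral fixed to the counter: wood plinth 155 x 216 x 10 mm (x -25 to 130 mm), brass rails 92 mm high round back and sides. Origin on the counter, middle of the open front; x points inward, y along the front to the square 20 mm hinge post at (0,98), z up. Brass latch post at (0,-94), 110 mm high. A hung, shut gate has its origin at (0,0,18 mm), axes parallel to these; its front side is clear.
- pintle_top (a point): Foot of the upper pintle, corral (0,66,90 mm), on top of a flat bracket (8 mm thick, 20 mm wide, 44 mm out from the post). Both pintles: 9 mm in diameter, 14 mm high, tapered tip, on one vertical line. The gate's lower socket cannot pass the upper bracket from above: bring the gate in level from the front, held 20 to 27 mm above its seat, then lower it.
- pintle_low (a point): Foot of the lower pintle, corral (0,66,30 mm), on top of a like bracket.
- pivot (a point): Pivot of the keeper lever, corral (0,98,135 mm), in the round head (32 mm in diameter, 42 mm long, along x) on top of the hinge post; the lever turns about the corral's x axis.
- lever (a joint): Keeper lever angle, rad: 0 = fully lowered, level, pointing to the corral's -y; grows as the knob rises; 1.4 = raised, nearly upright (stop). Stays where left; about 2 N at the knob moves it. 10 mm bar with a 16 mm foot 32 mm from the pivot: lowered, the foot's underside is 109 mm above the counter over the upper pintle, 3 mm above a seated socket, so no gate can be put on.
- lever_knob (a point): Centre of the black ball knob, 22 mm in diameter, at the lever's free end, 70 mm from the pivot. Can be pinched from above across the corral's x and led along its arc.
- gate: Brass barred gate leaf, loose, 0.35 kg, upright in the stand. Origin at the middle of its bottom edge; z up, y along the leaf towards the sockets, x through its thickness. Frame 10 mm thick, y -62 to 53 mm, 87 mm high. Two socket blocks 26 x 26 x 16 mm at y 66 mm, undersides 12 and 72 mm above the bottom edge, with upright through bores of 14 mm.
- socket_top (a point): Centre of the upper socket's bore at its underside: gate (0, 66, 72 mm).
- socket_low (a point): Centre of the lower socket's bore at its underside: gate (0, 66, 12 mm).
- gate_grip (a point): In the walnut grip tab on top of the gate, a place to hold it: gate (0, -25, 110 mm). The tab is 12 mm thick (x), 40 mm wide (y) and reaches from 87 to 129 mm above the bottom edge.
- stand: Walnut slot stand fixed to the counter, 80 x 110 mm, holding the gate: 13 mm slot along its own y between two rails, their tops 38 mm above the counter; the gate's bottom edge rests 14 mm above the counter, so lift it straight up 25 mm or more. Origin on the counter under the slot, z up.
- canister: Bystander standing in the corral behind the gate's place: glass canister with brass screw lid, 80 mm in diameter, 80 mm high, origin under its base.
- dasher: Bystander beside the stand: amber glass bitters dasher bottle, 56 mm in diameter, 150 mm high, origin under its base.
- cup: Bystander: silver julep cup, 80 mm in diameter, 95 mm high, origin under its base.
- mallet: Bystander: steel ice mallet standing on its head with the wooden handle up; head 55 x 85 x 55 mm, handle 24 mm thick, 180 mm high in all, origin under the head.
Things that resemble listed ones, but are neither listed nor needed, are in the scene too. There is more than one size of the gate; the one meant has the size given above.

How it is judged:
By the outcome, as a careful person would: the job done as asked, in the order asked, and still so for the second after the job is handed in, with the robot touching nothing.
It also fails if it takes over 72 s, if anything falls off the work surface, if the arm or the gripper's body presses on something with over 40 N, if the wrist force passes 120 N, or if a joint passes its speed limit or range.

### The arm

A 7-joint arm with a two-finger parallel gripper is mounted at the origin on the work surface. World frame = base frame: x ahead of the robot, y to its left, z up, the work surface at z = 0. Lengths are in m, angles in rad, forces in N, time in s.
With the tool pointing down it reaches from about 0.425 to 0.825 m from the base axis. Payload 3.6 kg.
Tool frame: the origin (TCP) lies at the centre of the arm's flange, where the gripper is bolted on; the fingertips stand 186 mm ahead of it and the grasp point (between the pads) lies 167 mm ahead of it; z points along the fingers, y is the line along which they close (so a half turn about z gives the same grasp; the last joint's range is limited). The gripper opens to 93 mm and grips with 3 to 60 N. Pads are 15 mm wide; open, the fingers measure 128 mm over their backs; the gripper's body (75 mm by 188 mm) begins 65 mm behind the grasp point.
Start: joints at [-1.264, 0.615, -0.013, 1.423, 0.008, 1.103, -0.04], TCP at [0.212, 0.614, 0.405] pointing down, gripper open.
Joint ranges: [-3.12, 3.12], [-0.3, 2.06], [-1.34, 1.32], [0.26, 2.42], [-1.36, 4.5], [0.01, 1.98], [-2.84, 2.84]. Speed limits (rad/s): [2.79, 2.79, 3.14, 3.14, 3.14, 3.14, 3.14].

### API

Orientations are given as [roll, pitch, yaw] about the fixed x, y, z axes, in that order (R = Rz(yaw) Ry(pitch) Rx(roll)).
In Python, from rig import ctrl, eyes, workorder gives the robot as it stands.
- The arm moves only by the tool servo_tool, never from a script. Its argument "plan" is a list of rows, each an object with "rotation": the turn, a rotation vector about the tool's x, y, z in degrees, a list of three; "slide": the shift along the tool's x, y, z in mm, a list of three; "hand": the opening, from 0 (shut) to 1 (fully open). A call has 1 to 20 rows; each row is the pose to reach, as a shift and turn from the pose commanded when the call began, along the tool's axes at that moment; what a row does not reach only later rows make up. A row lasts 1/12 s, in which the tool goes at most 41.7 mm and 7.16 degrees, less where a joint would pass 70% of its speed; a pose out of reach is approached as far as the arm can. A call with a gripper value outside its range is refused whole. The fingers move at their own pace and stop on an object; "grip_force" is the grip in N (left out, the last holds). Time passes only in rows, so rows that repeat a pose let the fingers close. It gives the time, the measured TCP pose, the force, the opening and the grip force at its end, in the units of the state.
- ctrl.observe(): the state, without advancing time (a new reading comes with each control period).
- eyes.get_image(name): name is "scene" or "side" or "wrist"; returns a dict with "frame" (420x560x3 uint8, red, green, blue), "camera_matrix" (3x3 intrinsics, pixels), "D" ([k1, k2, p1, p2, k3] as OpenCV has them; the pictures are not rectified), "R" (3x3) and "t" (3): a world point X has camera coordinates R X + t. Camera axes: x right, y down, z forward; pixel columns grow to the right and rows downward; lengths in m; the calibration is good to about 2 mm. A picture is of the moment at which its call begins. There is no depth.
- workorder.job_done(): hands the job in; it is judged then, once.
The state is a dict: "time": time; "qpos": joint angles; "dq": joint speeds; "effort": joint torques, N m; "tool_pos": TCP position; "ee_rot": TCP orientation; "force": force on the tool from outside, world axes, zero at the start; "moment": the same for the moment, N m; "grip_width": opening from 0.0 (shut) to 1.0 (fully open); "grip_force": force on a finger pad.
Only numpy, scipy, OpenCV 4.12 (cv2) and the standard library are available. Lean on these libraries where they do the work, as an engineer would, in place of code of your own. Each camera call takes 0.05 s, during which the arm holds its last target. There are 200 camera calls.

## Working session

There is one attempt and no reset: what is moved stays moved. The work goes in short steps, Python scripts to look and compute and a tool call to move; the robot and the scene stay as the last step left them, time stands still between calls to the robot, and variables do not carry over. Pictures are saved under pics/ and viewed, at most 10 in all, crops included, and the job is handed in when it is done.

Besides the shell and the picture viewer there is one more tool, called after "Emit:" as name(argument=value, ...) on one line, values as JSON. servo_tool: Moves the arm, as the interface text tells. Its arguments: {"type":"object","properties":{"plan":{"type":"array"},"grip_force":{"type":"number"}},"required":["plan"]}

```bash
mkdir -p pics; ls
cat > h.py <<'E'
import numpy as np, cv2
from rig import ctrl, eyes, workorder
def grab(n,f):
    d=eyes.get_image(n); cv2.imwrite('pics/'+f+'.png',cv2.cvtColor(d['frame'],cv2.COLOR_RGB2BGR))
    np.savez('pics/'+f+'.npz',K=d['camera_matrix'],D=d['D'],R=d['R'],t=d['t']); return d
def cal(f): return np.load('pics/'+f+'.npz')
def ray(f,uv):
    c=cal(f); p=cv2.undistortPoints(np.array([[uv]],float),np.array(c['K']),np.array(c['D'],float))[0,0]
    R=np.array(c['R']); return -R.T@np.array(c['t']).ravel(), R.T@np.array([p[0],p[1],1.])
def onz(f,uv,z):
    o,d=ray(f,uv); return o+d*(z-o[2])/d[2]
def tri(f,uv,g,vw):
    o,d=ray(f,uv);p,e=ray(g,vw)
    s=np.linalg.lstsq(np.c_[d,-e],p-o,rcond=None)[0]
    a,b=o+s[0]*d,p+s[1]*e; return (a+b)/2,np.linalg.norm(a-b)
def proj(f,X):
    c=cal(f); return cv2.projectPoints(np.array(X,float).reshape(-1,3),cv2.Rodrigues(np.array(c['R']))[0],np.array(c['t'],float),np.array(c['K']),np.array(c['D'],float))[0][:,0]
E
python3 - <<'E'
from h import *
a=grab('scene','s0');b=grab('side','d0');c=grab('wrist','w0')
s=ctrl.observe();print(s)
for n in('s0','d0','w0'):
  o,d=ray(n,(280,210));print(n,o,d)
E
```

```text
pics
{'time': 0.15, 'qpos': array([-1.26452731,  0.61566128, -0.01262424,  1.42452377,  0.00808453,
        1.10339178, -0.04037759]), 'dq': array([-1.95509658e-05, -4.08686697e-03,  2.42692186e-04, -5.61274110e-03,
       -6.72267967e-04, -1.84629074e-04, -1.60940131e-03]), 'effort': array([ 3.22627939e-04, -4.59349287e+01,  2.09274301e-01, -1.65943623e+01,
       -6.10832102e-02,  1.81428512e-02,  1.81218766e-04]), 'tool_pos': array([0.21222876, 0.61412067, 0.40387248]), 'ee_rot': array([-3.13965787e+00, -1.93130087e-06,  2.80890930e+00]), 'force': array([-0.57446294,  0.19485967, -0.30681185]), 'moment': array([-0.01822378, -0.01555938,  0.03640655]), 'grip_force': 0.0, 'grip_width': 1.0017998617187207}
s0 [ 1.05253609 -0.39755467  0.59716565] [-0.57051118  0.59329509 -0.56824353]
d0 [ 0.29841762 -0.51572745  0.70560528] [ 0.32741908  0.66998699 -0.66639725]
w0 [0.13255502 0.64138072 0.3820537 ] [ 0.2820104  -0.0960408  -0.95461664]
```

View pics/s0.png

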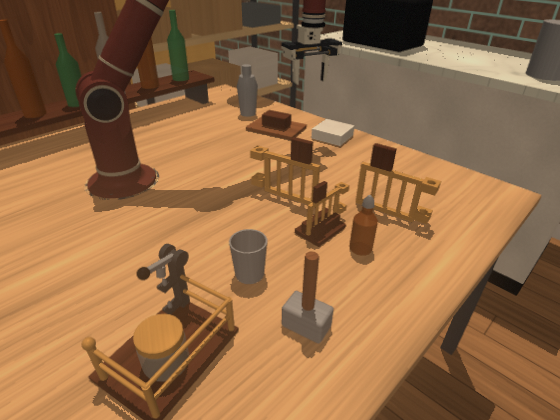

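View pics/d0.png

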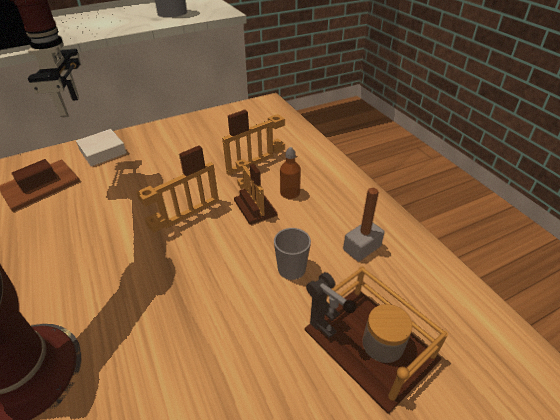

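The scene view shows the stand with the small gate at (320,220), the corral at (165,340) with the hinge post near (178,280), and two larger decoy gates. In the side view the stand is at (256,200) and the corral at (375,340). I'll zoom in on both.

Run:
```python
from h import *
s=cv2.imread('pics/s0.png');d=cv2.imread('pics/d0.png')
def c(i,x,y,w,h): return cv2.resize(i[y:y+h,x:x+w],(400,300),interpolation=cv2.INTER_CUBIC)
cv2.imwrite('pics/m0.png',np.vstack([np.hstack([c(s,80,240,160,120),c(d,300,265,160,120)]),np.hstack([c(s,270,160,120,90),c(d,210,150,100,75)])]))
```

```text
(no output)
```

View pics/m0.png

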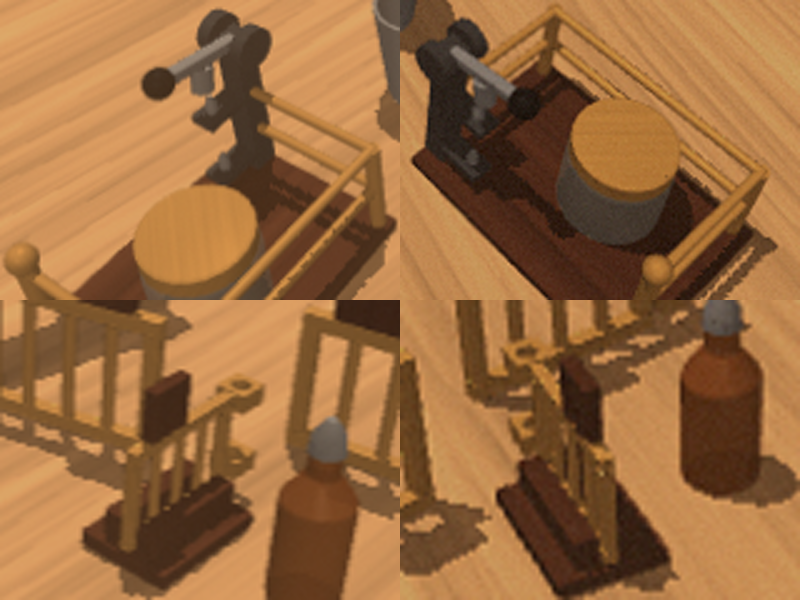

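The lever is down. The knob is at scene (143,273) and side (350,306). The latch ball is at (89,344) and (403,372). The gate's tab is at (320,192) and (255.5,175.5), and its top socket bore at (342,185) and (241,163).

Run:
```python
from h import *
P=dict(knob=((143.2,272.8),(349.6,306.2)),latch=((88.8,343.6),(402.8,372.2)),head=((172.8,254.8),(320.8,284.6)),tab=((320.1,191.8),(255.5,175.5)),bore=((342,185.2),(240.75,163)))
Q={}
for k,(a,b) in P.items():
  Q[k],e=tri('s0',a,'d0',b);print(k,Q[k].round(4),round(e,4))
print('bore z.102',onz('s0',P['bore'][0],.102),onz('d0',P['bore'][1],.102))
v=Q['head']-Q['latch'];print('corral y axis deg',np.degrees(np.arctan2(v[1],v[0])),np.linalg.norm(v[:2]))
v=Q['bore']-Q['tab'];print('gate y deg',np.degrees(np.arctan2(v[1],v[0])),np.linalg.norm(v[:2]))
# latch ball both z; hand pose
from scipy.spatial.transform import Rotation as Ro
s=ctrl.observe();print(Ro.from_euler('xyz',s['ee_rot']).as_matrix().round(3))
for n,p in (('s0',(326.,311.)),('d0',(364,240))): print('mallet',onz(n,p,.03))
print('cup',onz('s0',(249,243),.095),onz('d0',(292,240),.095)); print('dasher',tri('s0',(370,203),'d0',(290.5,154)))
```

```text
knob [ 0.5699 -0.2221  0.1475] 0.0015
latch [ 0.5991 -0.3412  0.1003] 0.0005
head [ 0.5543 -0.156   0.1372] 0.0003
tab [0.5892 0.2173 0.1206] 0.0041
bore [0.5864 0.3106 0.0994] 0.0017
bore z.102 [0.58818137 0.30836405 0.102     ] [0.58480325 0.30563464 0.102     ]
corral y axis deg 103.57629320650038 0.19058617568928746
gate y deg 91.74470517291694 0.09335699822084384
[[-0.945  0.327 -0.001]
 [ 0.327  0.945 -0.002]
 [ 0.    -0.002 -1.   ]]
mallet [0.77962787 0.0159165  0.03      ]
mallet [ 0.7608623  -0.02096095  0.03      ]
cup [ 0.58676721 -0.00315595  0.095     ] [5.78714638e-01 3.27779730e-04 9.50000000e-02]
dasher (array([0.7041657 , 0.25063796, 0.12873511]), np.float64(0.0027873121304612747))
```

```bash
cat >> h.py <<'E'
from scipy.spatial.transform import Rotation as Ro
def mv(tcp,yang):
    """slide (mm) and tool-z turn (deg) to TCP with tool y at world angle yang (deg), tool z down"""
    s=ctrl.observe();R=Ro.from_euler('xyz',s['ee_rot']).as_matrix()
    a=np.radians(yang);T=np.array([[-np.sin(a),np.cos(a),0],[np.cos(a),np.sin(a),0],[0,0,-1]])
    print('t',round(s['time'],2),'slide',(1e3*R.T@(np.array(tcp)-s['tool_pos'])).round(1),'rot',np.degrees(Ro.from_matrix(R.T@T).as_rotvec()).round(2))
E
sed -i 's/T=np.array.*$/T=np.array([[-np.sin(a),np.cos(a),0],[np.cos(a),np.sin(a),0],[0,0,-1]])/' h.py
python3 - <<'E'
from h import *
mv((.5,.2,.43),42);mv((.570,-.222,.42),13.6)
print('big gates tabs',tri('s0',(302,151),'d0',(193,160)),tri('s0',(383,157),'d0',(238,123)))
E
```

```text
t 0.15 slide [-407.2 -297.5  -25.6] rot [-0.11  0.03 28.94]
t 0.15 slide [-611.2 -673.5  -14.8] rot [-0.1   0.06 57.34]
big gates tabs (array([0.45949218, 0.29873422, 0.1547465 ]), np.float64(0.0007249698178754412)) (array([0.62674509, 0.42070949, 0.15406175]), np.float64(0.001839700788837812))
```

Emit:
servo_tool(plan=[{"rotation": [0, 0, 10], "slide": [-135, -100, -25], "hand": 0.6}, {"rotation": [0, 0, 20], "slide": [-270, -200, -25], "hand": 0.6}, {"rotation": [0, 0, 29], "slide": [-407, -297, -25], "hand": 0.6}, {"rotation": [0, 0, 29], "slide": [-407, -297, -25], "hand": 0.6}, {"rotation": [0, 0, 29], "slide": [-407, -297, -25], "hand": 0.6}, {"rotation": [0, 0, 29], "slide": [-407, -297, -25], "hand": 0.6}, {"rotation": [0, 0, 29], "slide": [-407, -297, -25], "hand": 0.6}, {"rotation": [0, 0, 29], "slide": [-407, -297, -25], "hand": 0.6}, {"rotation": [0, 0, 29], "slide": [-407, -297, -25], "hand": 0.6}, {"rotation": [0, 0, 29], "slide": [-407, -297, -25], "hand": 0.6}, {"rotation": [0, 0, 29], "slide": [-407, -297, -25], "hand": 0.6}, {"rotation": [0, 0, 29], "slide": [-407, -297, -25], "hand": 0.6}, {"rotation": [0, 0, 29], "slide": [-407, -297, -25], "hand": 0.6}, {"rotation": [0, 0, 29], "slide": [-407, -297, -25], "hand": 0.6}, {"rotation": [0, 0, 57.3], "slide": [-611, -673, -15], "hand": 0.6}, {"rotation": [0, 0, 57.3], "slide": [-611, -673, -15], "hand": 0.6}, {"rotation": [0, 0, 57.3], "slide": [-611, -673, -15], "hand": 0.6}, {"rotation": [0, 0, 57.3], "slide": [-611, -673, -15], "hand": 0.6}, {"rotation": [0, 0, 57.3], "slide": [-611, -673, -15], "hand": 0.6}, {"rotation": [0, 0, 57.3], "slide": [-611, -673, -15], "hand": 0.6}], grip_force=15)

```text
time: 1.82
tool_pos: [0.5408, -0.0448, 0.4236]
ee_rot: [-3.141, -0.002, 1.813]
force: [0.3, 0.5, -0.7]
grip_width: 0.595
grip_force: 0.0
```

Run:
```python
from h import *
mv((.570,-.222,.42),13.6)
```

```text
t 1.82 slide [-179.   -14.2    3.3] rot [-0.02 -0.11  0.29]
```

Emit:
servo_tool(plan=[{"rotation": [0, 0, 0.3], "slide": [-179, -14, 3], "hand": 0.6}, {"rotation": [0, 0, 0.3], "slide": [-179, -14, 3], "hand": 0.6}, {"rotation": [0, 0, 0.3], "slide": [-179, -14, 3], "hand": 0.6}, {"rotation": [0, 0, 0.3], "slide": [-179, -14, 3], "hand": 0.6}, {"rotation": [0, 0, 0.3], "slide": [-179, -14, 3], "hand": 0.6}, {"rotation": [0, 0, 0.3], "slide": [-179, -14, 3], "hand": 0.6}, {"rotation": [0, 0, 0.3], "slide": [-179, -14, 3], "hand": 0.6}, {"rotation": [0, 0, 0.3], "slide": [-179, -14, 3], "hand": 0.6}])

```text
time: 2.48
tool_pos: [0.5703, -0.2197, 0.4204]
ee_rot: [3.141, -0.003, 1.808]
force: [0.2, -0.2, 0.6]
grip_width: 0.6
grip_force: 0.0
```

Run:
```python
from h import *
mv((.570,-.222,.42),13.6)
d=grab('wrist','w1')
i=cv2.imread('pics/w1.png');cv2.imwrite('pics/w1b.png',cv2.resize(i,(800,600),interpolation=cv2.INTER_CUBIC))
print(proj('w1',[(.57,-.222,.1475),(.554,-.156,.137),(.599,-.341,.1)]))
```

```text
t 2.48 slide [-2.1 -0.8  0.4] rot [ 0.01 -0.19  0.  ]
[[276.86115512 220.90522856]
 [276.77174203 129.31389986]
 [277.41895859 320.77955344]]
```

View pics/w1b.png

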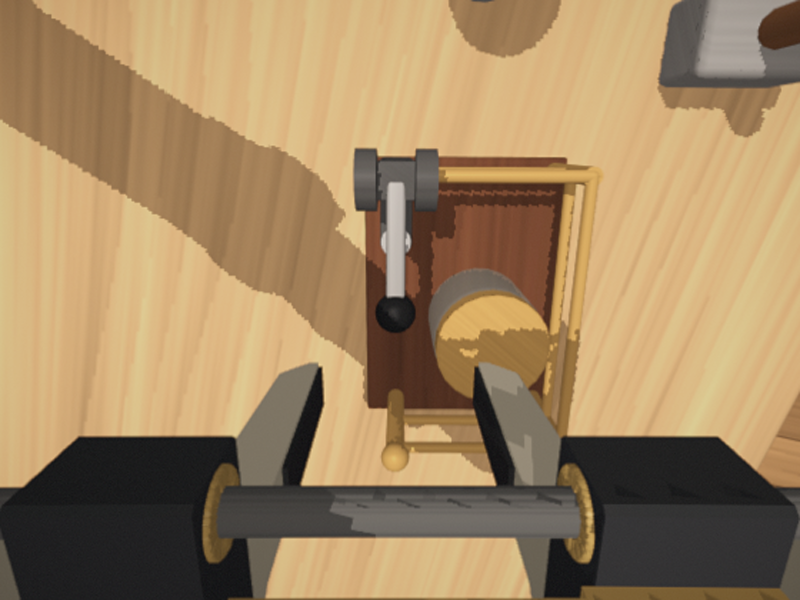

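The wrist view shows the knob at (276.5,219.8) in original pixels, the head at (277.2,125.3) and the latch ball at (276.5,320.6). These agree with my estimates, and the tool yaw matches the corral.

Run:
```python
from h import *
k=onz('w1',(276.5,219.8),.146);l=onz('w1',(276.5,320.6),.1);h=onz('w1',(277.2,125.3),.149)
print(k,l,h)
for a in((h-l),(k-l),(h-k)): print(np.degrees(np.arctan2(a[1],a[0])),np.linalg.norm(a[:2]))
mv((k[0],k[1],.147+.167),13.3)
```

```text
[ 0.56963156 -0.22169109  0.146     ] [ 0.59805319 -0.3410138   0.1       ] [ 0.5535056  -0.15241597  0.149     ]
103.28991341807891 0.19378759025973205
103.39770491718981 0.12266091177643525
103.10402382920631 0.07112726989709449
t 2.53 slide [ -2.1  -1.1 106.6] rot [ 0.02 -0.16  0.33]
```

Emit:
servo_tool(plan=[{"rotation": [0, 0, 0.3], "slide": [-2, -1, 35], "hand": 0.5}, {"rotation": [0, 0, 0.3], "slide": [-2, -1, 70], "hand": 0.5}, {"rotation": [0, 0, 0.3], "slide": [-2, -1, 105], "hand": 0.5}, {"rotation": [0, 0, 0.3], "slide": [-2, -1, 105], "hand": 0.5}, {"rotation": [0, 0, 0.3], "slide": [-2, -1, 105], "hand": 0.4}, {"rotation": [0, 0, 0.3], "slide": [-2, -1, 105], "hand": 0}, {"rotation": [0, 0, 0.3], "slide": [-2, -1, 105], "hand": 0}, {"rotation": [0, 0, 0.3], "slide": [-2, -1, 105], "hand": 0}, {"rotation": [0, 0, 0.3], "slide": [-2, -1, 105], "hand": 0}, {"rotation": [0, 0, 0.3], "slide": [-2, -1, 105], "hand": 0}, {"rotation": [0, 0, 0.3], "slide": [-2, -1, 105], "hand": 0}], grip_force=12)

```text
time: 3.45
tool_pos: [0.5695, -0.2257, 0.3172]
ee_rot: [3.139, 0.002, 1.798]
force: [0.6, -0.8, 0.8]
grip_width: 0.224
grip_force: 12.0
```

Emit:
servo_tool(plan=[{"rotation": [0, 0, 0], "slide": [2, 0, -7.5], "hand": 0}, {"rotation": [0, 0, 0], "slide": [4.4, 0, -14.7], "hand": 0}, {"rotation": [0, 0, 0], "slide": [7.5, 0, -21], "hand": 0}, {"rotation": [0, 0, 0], "slide": [11.1, 0, -27], "hand": 0}, {"rotation": [0, 0, 0], "slide": [15.4, 0, -32.6], "hand": 0}, {"rotation": [0, 0, 0], "slide": [20.1, 0, -37.7], "hand": 0}, {"rotation": [0, 0, 0], "slide": [25.4, 0, -42.3], "hand": 0}, {"rotation": [0, 0, 0], "slide": [31.1, 0, -46.4], "hand": 0}, {"rotation": [0, 0, 0], "slide": [37.2, 0, -49.9], "hand": 0}, {"rotation": [0, 0, 0], "slide": [43.5, 0, -52.7], "hand": 0}, {"rotation": [0, 0, 0], "slide": [50.2, 0, -54.9], "hand": 0}, {"rotation": [0, 0, 0], "slide": [57, 0, -56.4], "hand": 0}, {"rotation": [0, 0, 0], "slide": [58, 0, -56.4], "hand": 0}, {"rotation": [0, 0, 0], "slide": [58, 0, -56.4], "hand": 0}, {"rotation": [0, 0, 0], "slide": [58, 0, -56.4], "hand": 0}])

```text
time: 4.7
tool_pos: [0.5561, -0.1687, 0.3747]
ee_rot: [3.139, 0.001, 1.799]
force: [2.8, -2.4, 8.4]
grip_width: 0.229
grip_force: 12.0
```

Emit:
servo_tool(plan=[{"rotation": [0, 0, 0], "slide": [0, 0, 0], "hand": 0.45}, {"rotation": [0, 0, 0], "slide": [0, 0, 0], "hand": 0.45}, {"rotation": [0, 0, 0], "slide": [0, 0, 0], "hand": 0.45}, {"rotation": [0, 0, 0], "slide": [0, 0, 0], "hand": 0.45}, {"rotation": [0, 0, 0], "slide": [0, 0, -35], "hand": 0.45}, {"rotation": [0, 0, 0], "slide": [0, 0, -70], "hand": 0.45}, {"rotation": [0, 0, 0], "slide": [0, 0, -90], "hand": 0.45}, {"rotation": [0, 0, 0], "slide": [0, 0, -90], "hand": 0.45}])

```text
time: 5.37
tool_pos: [0.5561, -0.1694, 0.4668]
ee_rot: [3.135, 0.004, 1.798]
force: [0.6, -0.1, 0.6]
grip_width: 0.451
grip_force: 0.0
```

Run:
```python
from h import *
# tab: gate; target above tab
mv((.578,.225,.43),1.7)
a=grab('scene','s1');b=grab('side','d1')
s=cv2.imread('pics/s1.png');d=cv2.imread('pics/d1.png')
def c(i,x,y,w,h): return cv2.resize(i[y:y+h,x:x+w],(400,300),interpolation=cv2.INTER_CUBIC)
cv2.imwrite('pics/m1.png',np.hstack([c(s,80,200,200,150),c(d,260,225,200,150)]))
```

```text
t 5.37 slide [379.5 109.9  36.2] rot [ 0.4   0.17 11.32]
```

View pics/m1.png

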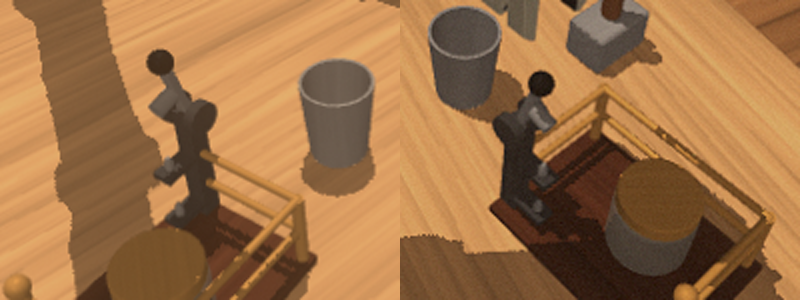

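The knob is now at scene (160,231) and side (330.5,266.5), upright beside the head, so the lever is raised. Moving to the gate.

Emit:
servo_tool(plan=[{"rotation": [0, 0, 11.3], "slide": [369, 118, 36], "hand": 0.45}, {"rotation": [0, 0, 11.3], "slide": [369, 118, 36], "hand": 0.45}, {"rotation": [0, 0, 11.3], "slide": [369, 118, 36], "hand": 0.45}, {"rotation": [0, 0, 11.3], "slide": [369, 118, 36], "hand": 0.45}, {"rotation": [0, 0, 11.3], "slide": [369, 118, 36], "hand": 0.45}, {"rotation": [0, 0, 11.3], "slide": [369, 118, 36], "hand": 0.45}, {"rotation": [0, 0, 11.3], "slide": [369, 118, 36], "hand": 0.45}, {"rotation": [0, 0, 11.3], "slide": [369, 118, 36], "hand": 0.45}, {"rotation": [0, 0, 11.3], "slide": [369, 118, 36], "hand": 0.45}, {"rotation": [0, 0, 11.3], "slide": [369, 118, 36], "hand": 0.45}, {"rotation": [0, 0, 11.3], "slide": [369, 118, 36], "hand": 0.45}, {"rotation": [0, 0, 11.3], "slide": [369, 118, 36], "hand": 0.45}, {"rotation": [0, 0, 11.3], "slide": [369, 118, 36], "hand": 0.45}, {"rotation": [0, 0, 11.3], "slide": [369, 118, 36], "hand": 0.45}])

```text
time: 6.63
tool_pos: [0.5879, 0.2144, 0.4261]
ee_rot: [-3.141, 0.002, 1.597]
force: [-0.1, -0.1, -0.8]
grip_width: 0.45
grip_force: 0.0
```

Run:
```python
from h import *
k=tri('s1',(160,231),'d1',(330.5,266.5));print('knob',k)
d=grab('wrist','w2');mv((.588,.217,.43),1.7)
i=cv2.imread('pics/w2.png');cv2.imwrite('pics/w2b.png',cv2.resize(i,(800,600),interpolation=cv2.INTER_CUBIC))
```

```text
knob (array([ 0.55835101, -0.17206351,  0.20218619]), np.float64(0.00046403522579045275))
t 6.68 slide [ 2.4  0.2 -3.6] rot [-0.01  0.08 -0.21]
```

View pics/w2b.png

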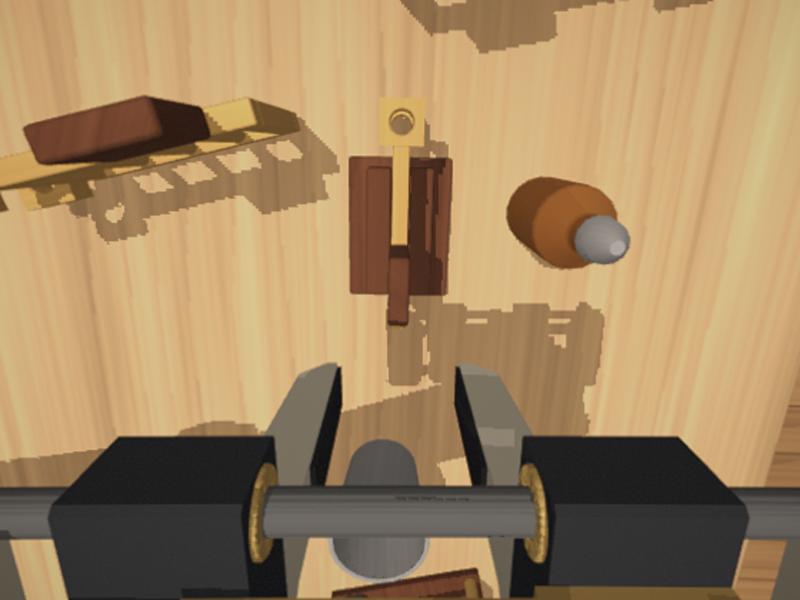

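The wrist view shows the bore at (281.4,84.7) in original pixels, the near end of the tab top at (278.6,226.5) and the top of the frame bar at (280.5,110). The gate is almost aligned with the tool.

Run:
```python
from h import *
b=onz('w2',(281.6,84.7),.102);t=onz('w2',(278.6,226.3),.143);f=onz('w2',(280.2,165),.101);f1=onz('w2',(280.8,108),.101);t2=onz('w2',(279.3,178),.143)
print(b,t,f,f1,t2)
for a in (b-t,b-f,f1-f): print(np.degrees(np.arctan2(a[1],a[0])),np.linalg.norm(a[:2]))
```

```text
[0.58820758 0.31131327 0.102     ] [0.58859794 0.20272721 0.143     ] [0.588892  0.2449179 0.101    ] [0.58807074 0.29303196 0.101     ] [0.5881042  0.24229824 0.143     ]
90.20597276324538 0.10858676673487135
90.5905962120707 0.06639889892343727
90.9778877074623 0.0481210688052464
```

Emit:
servo_tool(plan=[{"rotation": [0, 0, 1], "slide": [7, 0, 35], "hand": 0.4}, {"rotation": [0, 0, 1], "slide": [7, 0.5, 70], "hand": 0.4}, {"rotation": [0, 0, 1], "slide": [7, 0.5, 105], "hand": 0.4}, {"rotation": [0, 0, 1], "slide": [7, 0.5, 125], "hand": 0.4}, {"rotation": [0, 0, 1], "slide": [7, 0.5, 135], "hand": 0.4}, {"rotation": [0, 0, 1], "slide": [7, 0.5, 135], "hand": 0.4}, {"rotation": [0, 0, 1], "slide": [7, 0.5, 135], "hand": 0.4}, {"rotation": [0, 0, 1], "slide": [7, 0.5, 135], "hand": 0.4}], grip_force=30)

```text
time: 7.35
tool_pos: [0.5889, 0.2238, 0.2934]
ee_rot: [3.138, -0.001, 1.583]
force: [0.1, -0.0, 0.7]
grip_width: 0.397
grip_force: 0.0
```

Run:
```python
from h import *
mv((.5885,.2215,.291),.5)
```

```text
t 7.35 slide [-2.3 -0.4  2.4] rot [ 0.22 -0.06  0.19]
```

Emit:
servo_tool(plan=[{"rotation": [0, 0, 0], "slide": [0, 0, 1], "hand": 0}, {"rotation": [0, 0, 0], "slide": [0, 0, 1], "hand": 0}, {"rotation": [0, 0, 0], "slide": [0, 0, 1], "hand": 0}, {"rotation": [0, 0, 0], "slide": [0, 0, 1], "hand": 0}, {"rotation": [0, 0, 0], "slide": [0, 0, 1], "hand": 0}, {"rotation": [0, 0, 0], "slide": [0, 0, 1], "hand": 0}, {"rotation": [0, 0, 0], "slide": [0, 0, 1], "hand": 0}, {"rotation": [0, 0, 0], "slide": [0, 0, 1], "hand": 0}], grip_force=35)

```text
time: 8.02
tool_pos: [0.588, 0.2244, 0.2908]
ee_rot: [3.141, -0.0, 1.584]
force: [-0.5, 0.3, 3.5]
grip_width: 0.128
grip_force: 35.0
```

Emit:
servo_tool(plan=[{"rotation": [0, 0, 0], "slide": [0, 0, -10], "hand": 0}, {"rotation": [0, 0, 0], "slide": [0, 0, -25], "hand": 0}, {"rotation": [0, 0, 0], "slide": [0, 0, -45], "hand": 0}, {"rotation": [0, 0, 0], "slide": [0, 0, -70], "hand": 0}, {"rotation": [0, 0, 0], "slide": [0, 0, -100], "hand": 0}, {"rotation": [0, 0, 0], "slide": [0, 0, -125], "hand": 0}, {"rotation": [0, 0, 0], "slide": [0, 0, -130], "hand": 0}, {"rotation": [0, 0, 0], "slide": [0, 0, -130], "hand": 0}, {"rotation": [0, 0, 0], "slide": [0, 0, -130], "hand": 0}])

```text
time: 8.77
tool_pos: [0.5872, 0.2242, 0.4185]
ee_rot: [-3.138, 0.001, 1.584]
force: [-0.5, -0.5, -4.0]
grip_width: 0.126
grip_force: 35.0
```

Run:
```python
from h import *
d=grab('wrist','w3')
i=cv2.imread('pics/w3.png');cv2.imwrite('pics/w3b.png',cv2.resize(i,(800,600),interpolation=cv2.INTER_CUBIC))
a=np.radians(13.35);x=np.array([np.cos(a),np.sin(a)]);y=np.array([-x[1],x[0]]);O=np.array([.5767,-.2496])
g=O-.025*y-.08*x; print('grip pre',g)
mv((*g,.42),13.35);mv((*g,.322),13.35)
s=ctrl.observe();print(s['tool_pos'],s['force'])
```

```text
grip pre [ 0.50463425 -0.29239636]
t 8.82 slide [-515.6  -89.2   -0.9] rot [ -0.3    0.07 -12.61]
t 8.82 slide [-515.4  -88.7   97.1] rot [ -0.3    0.07 -12.61]
[0.58711002 0.22428564 0.41772034] [-1.02755248  0.1260036  -3.74918989]
```

View pics/w3b.png

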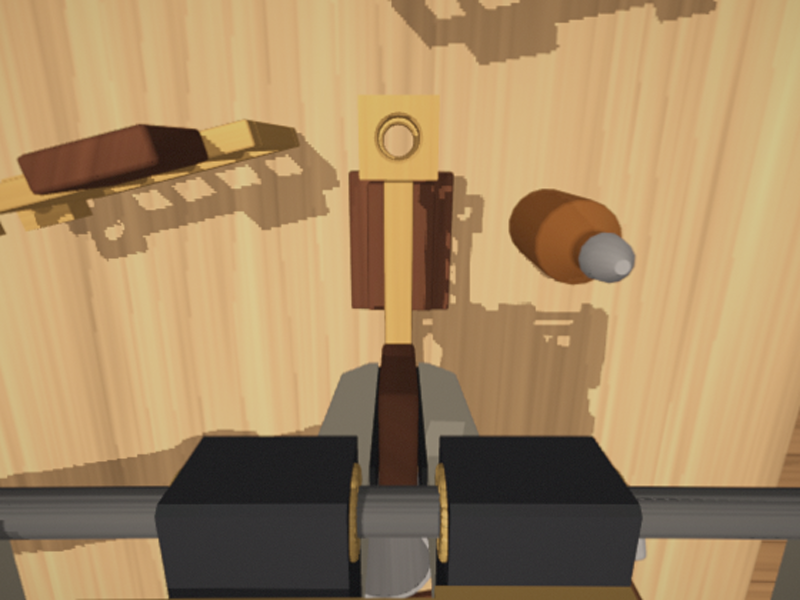

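The gate is held. The socket bore is at (278.6,95.6) in original pixels, straight ahead of the tool and concentric with the lower bore.

Run:
```python
from h import *
i=cv2.imread('pics/w3.png');h=cv2.cvtColor(i,cv2.COLOR_BGR2HSV)
# top face of upper socket: uniform yellow region
roi=i[60:130,235:325].astype(int)
m=(np.abs(roi-i[75,258].astype(int)).max(2)<22).astype(np.uint8);m=cv2.morphologyEx(m,cv2.MORPH_OPEN,np.ones((2,2),np.uint8))
n,l,st,_=cv2.connectedComponentsWithStats(m);j=l[15,23];c=cv2.findContours((l==j).astype(np.uint8),0,2)[0];c=max(c,key=cv2.contourArea)
print(st[j],[235,60])
s=ctrl.observe();R=Ro.from_euler('xyz',s['ee_rot']).as_matrix();T=s['tool_pos']
for uv in((278.6,95.0),(265,67),(307,67)):
  p=onz('w3',uv,T[2]-.189);print(uv,(1e3*R.T@(p-T)).round(1))
for v in (130,235): 
  p=onz('w3',(278.8,v),T[2]-.19);print((1e3*R.T@(p-T)).round(1))
```

```text
[  16    0   62   67 2839] [235, 60]
(278.6, 95.0) [ 87.3   1.  188.8]
(265, 67) [ 99.2  -5.1 188.9]
(307, 67) [ 99.2  13.7 188.8]
[ 71.6   1.1 189.9]
[ 17.8   1.1 190. ]
```

```bash
cat >> h.py <<'E'
a=np.radians(13.35);cx=np.array([np.cos(a),np.sin(a)]);cy=np.array([-cx[1],cx[0]]);O=np.array([.5767,-.2496])
E
python3 - <<'E'
from h import *
mv((*(O-.0215*cy-.08*cx),.42),13.35)
E
```

```text
t 8.82 slide [-512.2  -89.9   -0.9] rot [ -0.3    0.07 -12.61]
```

Emit:
servo_tool(plan=[{"rotation": [0, 0, -4], "slide": [-35, -20, 0], "hand": 0}, {"rotation": [0, 0, -8], "slide": [-70, -40, 0], "hand": 0}, {"rotation": [0, 0, -12.6], "slide": [-105, -60, 0], "hand": 0}, {"rotation": [0, 0, -12.6], "slide": [-140, -80, 0], "hand": 0}, {"rotation": [0, 0, -12.6], "slide": [-178, -90, 0], "hand": 0}, {"rotation": [0, 0, -12.6], "slide": [-216, -90, 0], "hand": 0}, {"rotation": [0, 0, -12.6], "slide": [-254, -90, 0], "hand": 0}, {"rotation": [0, 0, -12.6], "slide": [-292, -90, 0], "hand": 0}, {"rotation": [0, 0, -12.6], "slide": [-330, -90, 0], "hand": 0}, {"rotation": [0, 0, -12.6], "slide": [-368, -90, 0], "hand": 0}, {"rotation": [0, 0, -12.6], "slide": [-406, -90, 0], "hand": 0}, {"rotation": [0, 0, -12.6], "slide": [-444, -90, 0], "hand": 0}, {"rotation": [0, 0, -12.6], "slide": [-475, -90, 0], "hand": 0}, {"rotation": [0, 0, -12.6], "slide": [-500, -90, 0], "hand": 0}, {"rotation": [0, 0, -12.6], "slide": [-512, -90, 0], "hand": 0}, {"rotation": [0, 0, -12.6], "slide": [-512, -90, 0], "hand": 0}, {"rotation": [0, 0, -12.6], "slide": [-512, -90, 0], "hand": 0}, {"rotation": [0, 0, -12.6], "slide": [-512, -90, 0], "hand": 0}])

```text
time: 10.32
tool_pos: [0.5051, -0.2863, 0.4193]
ee_rot: [-3.141, -0.004, 1.807]
force: [0.5, 0.3, -2.8]
grip_width: 0.13
grip_force: 35.0
```

Run:
```python
from h import *
mv((*(O-.0215*cy-.08*cx),.319),13.35)
```

```text
t 10.32 slide [ -2.6  -1.8 100.2] rot [-0.04 -0.21  0.17]
```

Emit:
servo_tool(plan=[{"rotation": [0, 0, 0.1], "slide": [-2, -1, 30], "hand": 0}, {"rotation": [0, 0, 0.1], "slide": [-2, -1, 60], "hand": 0}, {"rotation": [0, 0, 0.1], "slide": [-2, -1, 85], "hand": 0}, {"rotation": [0, 0, 0.1], "slide": [-2, -1, 100], "hand": 0}, {"rotation": [0, 0, 0.1], "slide": [-2, -1, 100], "hand": 0}, {"rotation": [0, 0, 0.1], "slide": [-2, -1, 100], "hand": 0}, {"rotation": [0, 0, 0.1], "slide": [-2, -1, 100], "hand": 0}, {"rotation": [0, 0, 0.1], "slide": [-2, -1, 100], "hand": 0}])

```text
time: 10.98
tool_pos: [0.5047, -0.2908, 0.3221]
ee_rot: [3.139, 0.002, 1.803]
force: [0.2, -0.7, -3.1]
grip_width: 0.126
grip_force: 35.0
```

Run:
```python
from h import *
d=grab('wrist','w4');s=ctrl.observe();print(s['tool_pos'],s['ee_rot'])
i=cv2.imread('pics/w4.png');cv2.imwrite('pics/w4b.png',cv2.resize(i,(800,600),interpolation=cv2.INTER_CUBIC))
print(proj('w4',[(*(O+.066*cy),.104)]),proj('w4',[(*(O+.066*cy),.090)]))
```

```text
[ 0.50451193 -0.2909296   0.32199937] [3.13903436e+00 2.11340604e-03 1.80246358e+00]
[[425.51304923  90.19651229]] [[415.54289911  90.92004272]]
```

View pics/w4b.png

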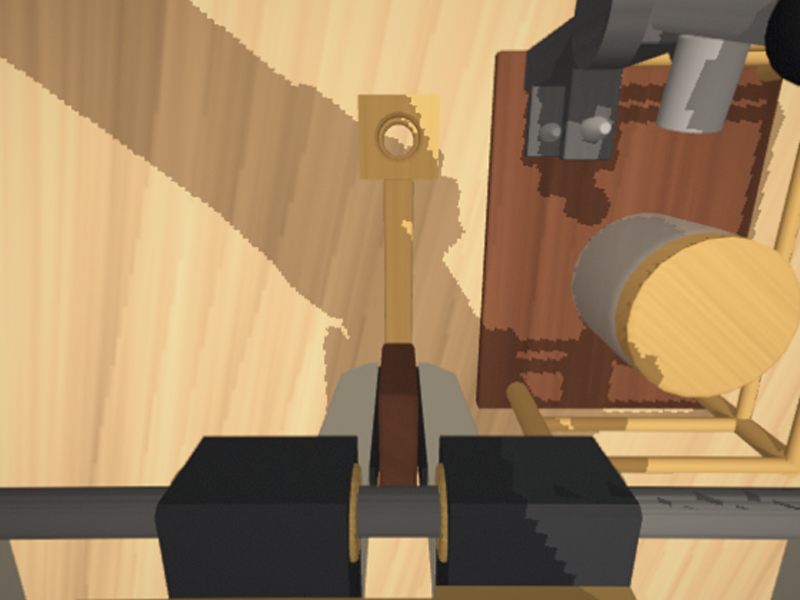

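The upper pintle tip is at (424.2,88.9) in original pixels, with its bracket centred near column 413. The gate's bore is at (278.6,95.6). Computing the shift between them.

Run:
```python
from h import *
s=ctrl.observe();R=Ro.from_euler('xyz',s['ee_rot']).as_matrix();T=s['tool_pos']
b=onz('w4',(279.0,96.2),T[2]-.189);p=onz('w4',(424.2,88.9),.104);f=onz('w4',(413,90.5),.09)
q=np.array([*(O+.066*cy),.104])
for x in(b,p,f,q): print((1e3*R.T@(x-T)).round(1), np.r_[cx,0]@(x-np.r_[O,0]),np.r_[cy,0]@(x-np.r_[O,0]))
print('z',[ctrl.observe()['tool_pos'][2] for _ in range(2)], 'yaw off deg', 90+13.35-np.degrees(s['ee_rot'][2]))
```

```text
[ 86.8   0.8 188.8] -0.07835979229767279 0.06284524170114415
[ 90.8  78.3 218. ] -0.0007846611409988971 0.06665410055540939
[ 90.4  77.6 232. ] -0.0014793310755786843 0.0662328630142068
[ 90.1  79.1 218. ] 1.3434759661764263e-17 0.066
z [np.float64(0.32199936976242177), np.float64(0.32199936976242177)] yaw off deg 0.0764439538676811
```

Emit:
servo_tool(plan=[{"rotation": [0, 0, 0], "slide": [3.8, 0, 3], "hand": 0}, {"rotation": [0, 0, 0], "slide": [3.8, 10, 3], "hand": 0}, {"rotation": [0, 0, 0], "slide": [3.8, 25, 3], "hand": 0}, {"rotation": [0, 0, 0], "slide": [3.8, 40, 3], "hand": 0}, {"rotation": [0, 0, 0], "slide": [3.8, 55, 3], "hand": 0}, {"rotation": [0, 0, 0], "slide": [3.8, 68, 3], "hand": 0}, {"rotation": [0, 0, 0], "slide": [3.8, 75, 3], "hand": 0}, {"rotation": [0, 0, 0], "slide": [3.8, 77.3, 3], "hand": 0}, {"rotation": [0, 0, 0], "slide": [3.8, 77.3, 3], "hand": 0}, {"rotation": [0, 0, 0], "slide": [3.8, 77.3, 3], "hand": 0}, {"rotation": [0, 0, 0], "slide": [3.8, 77.3, 3], "hand": 0}])

```text
time: 11.95
tool_pos: [0.5775, -0.2701, 0.3173]
ee_rot: [-3.141, -0.0, 1.8]
force: [-0.7, -0.2, -2.9]
grip_width: 0.127
grip_force: 35.0
```

Run:
```python
from h import *
d=grab('wrist','w5');s=ctrl.observe();print(s['tool_pos'],s['ee_rot'])
s1=grab('scene','s5');d1=grab('side','d5')
w=cv2.imread('pics/w5.png');s=cv2.imread('pics/s5.png');d=cv2.imread('pics/d5.png')
c=lambda i,x,y,w,h: cv2.resize(i[y:y+h,x:x+w],(400,300),interpolation=cv2.INTER_CUBIC)
cv2.imwrite('pics/m5.png',np.vstack([np.hstack([c(w,240,65,80,60),c(w,160,20,240,180)]),np.hstack([c(s,90,220,160,120),c(d,280,250,160,120)])]))
```

```text
[ 0.57751161 -0.27010323  0.31738198] [-3.14073970e+00 -1.37977508e-04  1.80043026e+00]
```

View pics/m5.png

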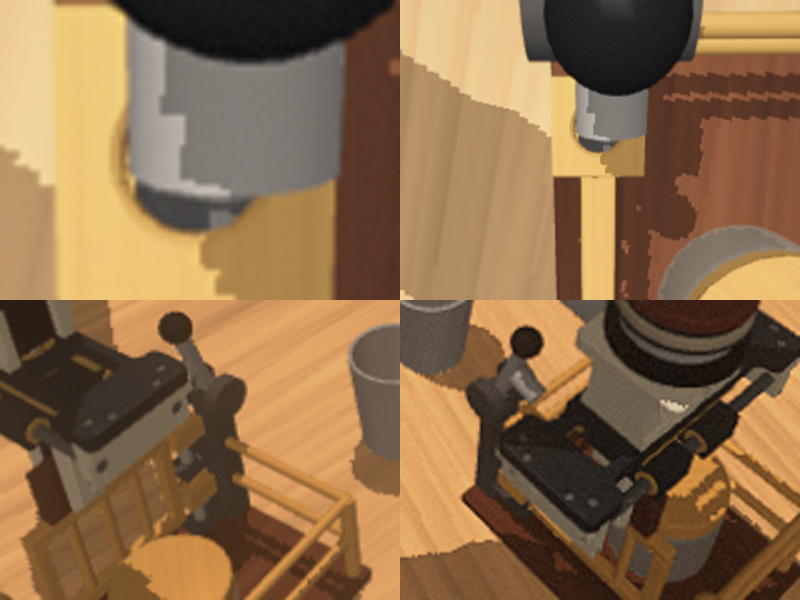

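The wrist crop shows the raised foot over the bore, occluding the pintle. It sits well above the socket, so nothing obstructs the gate. I'll use the plinth front edge to check the lateral position.

Run:
```python
from h import *
def edge(f,v0,v1,u0,u1):
    g=cv2.cvtColor(cv2.imread('pics/'+f+'.png'),cv2.COLOR_BGR2LAB)[...,1:].astype(int)
    L=cv2.cvtColor(cv2.imread('pics/'+f+'.png'),cv2.COLOR_BGR2LAB).astype(float)
    pts=[]
    for v in range(v0,v1):
        r=cv2.GaussianBlur(L[v:v+1,u0:u1,2],(5,1),0)[0]; d=np.diff(r);j=int(np.argmin(d)); pts.append((u0+j+.5,v))
    return np.median([p[0] for p in pts]),np.mean([p[1] for p in pts]),pts[::8]
for f,a in (('w4',(150,200,325,360)),('w5',(125,165,240,262))):
    u,v,p=edge(f,*a);X=onz(f,(u,v),.01);o,_=ray(f,(280,210))
    print(f,u,v,'edge corral x',cx@(X[:2]-O),'cam corral',cx@(o[:2]-O),cy@(o[:2]-O),o[2],'->edge-cam',cx@(X[:2]-o[:2]))
```

```text
w4 338.5 174.5 edge corral x -0.027202117427239728 cam corral -0.07901224335330088 0.06090642136973825 0.30022488151394994 ->edge-cam 0.05181012592606114
w5 252.5 144.5 edge corral x -0.025006228963856483 cam corral -0.0033031336253292035 0.06425685248254481 0.295676910473683 ->edge-cam -0.021703095338527278
```

Emit:
servo_tool(plan=[{"rotation": [0, 0, 0.1], "slide": [0.2, 2.7, 0], "hand": 0}, {"rotation": [0, 0, 0.1], "slide": [0.2, 2.7, 0], "hand": 0}, {"rotation": [0, 0, 0.1], "slide": [0.2, 2.7, 2], "hand": 0}, {"rotation": [0, 0, 0.1], "slide": [0.2, 2.7, 4], "hand": 0}, {"rotation": [0, 0, 0.1], "slide": [0.2, 2.7, 6], "hand": 0}, {"rotation": [0, 0, 0.1], "slide": [0.2, 2.7, 8], "hand": 0}, {"rotation": [0, 0, 0.1], "slide": [0.2, 2.7, 10], "hand": 0}, {"rotation": [0, 0, 0.1], "slide": [0.2, 2.7, 12], "hand": 0}, {"rotation": [0, 0, 0.1], "slide": [0.2, 2.7, 13], "hand": 0}, {"rotation": [0, 0, 0.1], "slide": [0.2, 2.7, 13], "hand": 0}, {"rotation": [0, 0, 0.1], "slide": [0.2, 2.7, 13], "hand": 0}])

```text
time: 13.02
tool_pos: [0.5809, -0.2688, 0.3042]
ee_rot: [-3.141, -0.0, 1.8]
force: [0.2, 0.2, -4.9]
grip_width: 0.128
grip_force: 35.0
```

Emit:
servo_tool(plan=[{"rotation": [0, 0, 0], "slide": [0, 0, 2], "hand": 0}, {"rotation": [0, 0, 0], "slide": [0, 0, 4], "hand": 0}, {"rotation": [0, 0, 0], "slide": [0, 0, 6], "hand": 0}, {"rotation": [0, 0, 0], "slide": [0, 0, 7.5], "hand": 0}, {"rotation": [0, 0, 0], "slide": [0, 0, 8.5], "hand": 0}, {"rotation": [0, 0, 0], "slide": [0, 0, 8.5], "hand": 0}, {"rotation": [0, 0, 0], "slide": [0, 0, 8.5], "hand": 0}])

```text
time: 13.6
tool_pos: [0.5809, -0.2688, 0.2957]
ee_rot: [-3.141, -0.0, 1.8]
force: [-0.1, 0.1, -3.4]
grip_width: 0.126
grip_force: 35.0
```

Still carrying the weight, so I'll go lower in small steps until contact.

Emit:
servo_tool(plan=[{"rotation": [0, 0, 0], "slide": [0, 0, 0.7], "hand": 0}, {"rotation": [0, 0, 0], "slide": [0, 0, 1.3], "hand": 0}, {"rotation": [0, 0, 0], "slide": [0, 0, 1.3], "hand": 0}, {"rotation": [0, 0, 0], "slide": [0, 0, 1.3], "hand": 0}])

```text
time: 13.93
tool_pos: [0.581, -0.2689, 0.2949]
ee_rot: [3.141, 0.0, 1.8]
force: [0.0, -0.7, -1.4]
grip_width: 0.127
grip_force: 35.0
```

Emit:
servo_tool(plan=[{"rotation": [0, 0, 0], "slide": [0, 0, 0.5], "hand": 0}, {"rotation": [0, 0, 0], "slide": [0, 0, 1], "hand": 0}, {"rotation": [0, 0, 0], "slide": [0, 0, 1], "hand": 0}, {"rotation": [0, 0, 0], "slide": [0, 0, 1], "hand": 0}])

```text
time: 14.27
tool_pos: [0.581, -0.269, 0.2946]
ee_rot: [3.141, 0.001, 1.8]
force: [-1.0, -0.7, 5.8]
grip_width: 0.126
grip_force: 35.0
```

Emit:
servo_tool(plan=[{"rotation": [0, 0, 0], "slide": [0, 0, -0.5], "hand": 0.15}, {"rotation": [0, 0, 0], "slide": [0, 0, -0.5], "hand": 0.25}, {"rotation": [0, 0, 0], "slide": [0, 0, -0.5], "hand": 0.4}, {"rotation": [0, 0, 0], "slide": [0, 0, -0.5], "hand": 0.4}, {"rotation": [0, 0, 0], "slide": [0, 0, -0.5], "hand": 0.4}, {"rotation": [0, 0, 0], "slide": [0, 0, -20], "hand": 0.4}, {"rotation": [0, 0, 0], "slide": [0, 0, -50], "hand": 0.45}, {"rotation": [0, 0, 0], "slide": [0, 0, -90], "hand": 0.45}, {"rotation": [0, 0, 0], "slide": [0, 0, -130], "hand": 0.45}, {"rotation": [0, 0, 0], "slide": [0, 0, -165], "hand": 0.45}, {"rotation": [0, 0, 0], "slide": [0, 0, -165], "hand": 0.45}, {"rotation": [0, 0, 0], "slide": [0, 0, -165], "hand": 0.45}])

```text
time: 15.27
tool_pos: [0.5809, -0.2692, 0.4611]
ee_rot: [3.137, 0.004, 1.8]
force: [0.1, -0.2, -1.0]
grip_width: 0.451
grip_force: 0.0
```

Run:
```python
from h import *
mv((.557,-.1705,.46),13.35)
d=grab('wrist','w6');i=cv2.imread('pics/w6.png');cv2.imwrite('pics/w6b.png',cv2.resize(i,(800,600),interpolation=cv2.INTER_CUBIC))
```

```text
t 15.27 slide [101.6  -0.9   0.8] rot [ 0.25  0.21 -0.22]
```

View pics/w6b.png

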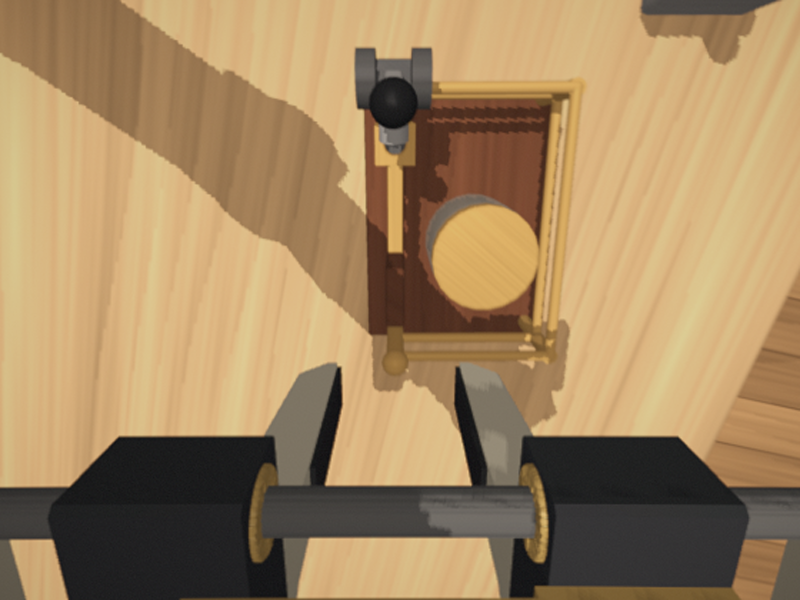

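The gate is hung straight across the front, from the hinge post to the latch post. The knob is at (275,71.4) in original pixels.

Run:
```python
from h import *
k=onz('w6',(275,71.4),.203);print(k,cx@(k[:2]-O),cy@(k[:2]-O))
mv((*k[:2],.37),13.35)
```

```text
[ 0.55716772 -0.17045871  0.203     ] -0.0007308310417338789 0.08151269967026897
t 15.32 slide [101.1  -0.7  88.7] rot [ 0.04  0.02 -0.22]
```

Emit:
servo_tool(plan=[{"rotation": [0, 0, -0.2], "slide": [35, -0.7, 0], "hand": 0.45}, {"rotation": [0, 0, -0.2], "slide": [70, -0.7, 0], "hand": 0.45}, {"rotation": [0, 0, -0.2], "slide": [101, -0.7, 0], "hand": 0.45}, {"rotation": [0, 0, -0.2], "slide": [101, -0.7, 0], "hand": 0.45}, {"rotation": [0, 0, -0.2], "slide": [101, -0.7, 30], "hand": 0.45}, {"rotation": [0, 0, -0.2], "slide": [101, -0.7, 60], "hand": 0.45}, {"rotation": [0, 0, -0.2], "slide": [101, -0.7, 80], "hand": 0.45}, {"rotation": [0, 0, -0.2], "slide": [101, -0.7, 88], "hand": 0.45}, {"rotation": [0, 0, -0.2], "slide": [101, -0.7, 88], "hand": 0.45}, {"rotation": [0, 0, -0.2], "slide": [101, -0.7, 88], "hand": 0.3}, {"rotation": [0, 0, -0.2], "slide": [101, -0.7, 88], "hand": 0}, {"rotation": [0, 0, -0.2], "slide": [101, -0.7, 88], "hand": 0}, {"rotation": [0, 0, -0.2], "slide": [101, -0.7, 88], "hand": 0}, {"rotation": [0, 0, -0.2], "slide": [101, -0.7, 88], "hand": 0}, {"rotation": [0, 0, -0.2], "slide": [101, -0.7, 88], "hand": 0}], grip_force=12)

```text
time: 16.57
tool_pos: [0.5571, -0.1711, 0.3717]
ee_rot: [3.141, 0.001, 1.803]
force: [-1.9, -0.8, 4.6]
grip_width: 0.227
grip_force: 12.0
```

Emit:
servo_tool(plan=[{"rotation": [0, 0, 0], "slide": [-4.3, 0, 1.2], "hand": 0}, {"rotation": [0, 0, 0], "slide": [-8.7, 0, 2.7], "hand": 0}, {"rotation": [0, 0, 0], "slide": [-13.5, 0, 4.8], "hand": 0}, {"rotation": [0, 0, 0], "slide": [-18.2, 0, 7.3], "hand": 0}, {"rotation": [0, 0, 0], "slide": [-22.6, 0, 10.1], "hand": 0}, {"rotation": [0, 0, 0], "slide": [-26.9, 0, 13.2], "hand": 0}, {"rotation": [0, 0, 0], "slide": [-30.9, 0, 16.5], "hand": 0}, {"rotation": [0, 0, 0], "slide": [-34.6, 0, 20.2], "hand": 0}, {"rotation": [0, 0, 0], "slide": [-38, 0, 24.2], "hand": 0}, {"rotation": [0, 0, 0], "slide": [-41.1, 0, 28.4], "hand": 0}, {"rotation": [0, 0, 0], "slide": [-43.9, 0, 32.9], "hand": 0}, {"rotation": [0, 0, 0], "slide": [-46.3, 0, 37.5], "hand": 0}, {"rotation": [0, 0, 0], "slide": [-48.4, 0, 42.3], "hand": 0}, {"rotation": [0, 0, 0], "slide": [-50.2, 0, 47.3], "hand": 0}, {"rotation": [0, 0, 0], "slide": [-51.4, 0, 51.4], "hand": 0}, {"rotation": [0, 0, 0], "slide": [-52.2, 0, 55.4], "hand": 0}, {"rotation": [0, 0, 0], "slide": [-52.8, 0, 59], "hand": 0}, {"rotation": [0, 0, 0], "slide": [-53.1, 0, 62.4], "hand": 0}, {"rotation": [0, 0, 0], "slide": [-53.3, 0, 65], "hand": 0}, {"rotation": [0, 0, 0], "slide": [-53.3, 0, 65], "hand": 0}])

```text
time: 18.23
tool_pos: [0.5695, -0.2224, 0.3047]
ee_rot: [-3.141, -0.0, 1.804]
force: [-1.7, -1.9, -1.6]
grip_width: 0.224
grip_force: 12.0
```

Emit:
servo_tool(plan=[{"rotation": [0, 0, 0], "slide": [0, 0, 1.5], "hand": 0}, {"rotation": [0, 0, 0], "slide": [0, 0, 3], "hand": 0}, {"rotation": [0, 0, 0], "slide": [0, 0, 4], "hand": 0}, {"rotation": [0, 0, 0], "slide": [0, 0, 4], "hand": 0}, {"rotation": [0, 0, 0], "slide": [0, 0, 4], "hand": 0}])

```text
time: 18.65
tool_pos: [0.5695, -0.2225, 0.3014]
ee_rot: [-3.141, -0.0, 1.803]
force: [-2.3, -2.2, 0.4]
grip_width: 0.225
grip_force: 12.0
```

Emit:
servo_tool(plan=[{"rotation": [0, 0, 0], "slide": [0, 0, 1], "hand": 0}, {"rotation": [0, 0, 0], "slide": [0, 0, 2], "hand": 0}, {"rotation": [0, 0, 0], "slide": [0, 0, 3], "hand": 0}, {"rotation": [0, 0, 0], "slide": [0, 0, 3], "hand": 0}, {"rotation": [0, 0, 0], "slide": [0, 0, 3], "hand": 0}])

```text
time: 19.07
tool_pos: [0.5694, -0.2227, 0.3005]
ee_rot: [3.141, 0.0, 1.803]
force: [-4.8, -0.2, 10.4]
grip_width: 0.222
grip_force: 12.0
```

Emit:
servo_tool(plan=[{"rotation": [0, 0, 0], "slide": [0, 0, 0], "hand": 0.4}, {"rotation": [0, 0, 0], "slide": [0, 0, 0], "hand": 0.4}, {"rotation": [0, 0, 0], "slide": [0, 0, 0], "hand": 0.4}, {"rotation": [0, 0, 0], "slide": [0, 0, 0], "hand": 0.4}, {"rotation": [0, 0, 0], "slide": [0, 0, -30], "hand": 0.4}, {"rotation": [0, 0, 0], "slide": [0, 0, -70], "hand": 0.4}, {"rotation": [0, 0, 0], "slide": [0, 0, -110], "hand": 0.4}, {"rotation": [0, 0, 0], "slide": [0, 0, -150], "hand": 0.4}, {"rotation": [0, 0, 0], "slide": [-40, 0, -180], "hand": 0.4}, {"rotation": [0, 0, 0], "slide": [-40, 0, -180], "hand": 0.4}, {"rotation": [0, 0, 0], "slide": [-40, 0, -180], "hand": 0.4}])

```text
time: 19.98
tool_pos: [0.5784, -0.2642, 0.4805]
ee_rot: [3.139, 0.005, 1.799]
force: [0.1, 0.4, 0.5]
grip_width: 0.398
grip_force: 0.0
```

Run:
```python
from h import *
R={}
for n,f in(('scene','s7'),('side','d7'),('wrist','w7')):
    grab(n,f);i=cv2.imread(f'pics/{f}.png')
    p=proj(f,[(*(O+.028*cy),.135)])[0];print(f,'pred knob',p.round(1))
    m=(i.max(2)<50).astype(np.uint8);r=12 if f!='w7' else 25;x0,y0=int(p[0])-r,int(p[1])-r
    n_,l,st,c=cv2.connectedComponentsWithStats(m[max(y0,0):y0+2*r,x0:x0+2*r])
    for k in range(1,n_):
        if st[k,4]>20: print('  blob',c[k]+[x0,max(y0,0)],st[k])
    if n_>1: k=1+np.argmax(st[1:,4]);R[f]=c[k]+[x0,max(y0,0)]
print(R)
for a,b in(('s7','d7'),('s7','w7'),('d7','w7')):
    if a in R and b in R: print(a,b,tri(a,R[a],b,R[b]))
```

```text
s7 pred knob [144.4 278.7]
d7 pred knob [348.7 310.1]
  blob [349.30215827 310.31654676] [  7   4  15  16 139]
w7 pred knob [279.4 154.1]
  blob [279.07756233 153.3601108 ] [ 14  14  23  21 361]
{'d7': array([349.30215827, 310.31654676]), 'w7': array([279.07756233, 153.3601108 ])}
d7 w7 (array([ 0.57046894, -0.22234664,  0.13420615]), np.float64(0.0016532185858158133))
```

Run:
```python
from h import *
i=cv2.imread('pics/w7.png').astype(int)
for yy,z in((.012,.105),(.0,.105),(-.050,.105),(-.055,.105)):
    p=proj('w7',[(*(O+yy*cy),z)])[0];u,v=p.round().astype(int)
    r=i[v,u-14:u+15];b=np.where(r[:,1]>95)[0];print(yy,p.round(1),'bright cols',(b+u-14).tolist())
```

```text
0.012 [279.4 165.7] bright cols [274, 275, 276, 277, 278, 279, 280, 281, 282, 283]
0.0 [279.4 177.3] bright cols [275, 276, 277, 278, 279, 280, 281, 282, 283]
-0.05 [279.4 223.1] bright cols []
-0.055 [279.4 227.5] bright cols []
```

The top bar lies on the closed line within about 0.5 px, the lever is home (knob at z ≈ 0.134 m), and the robot is clear. Handing in.

```bash
python3 -c "
from rig import workorder
print(workorder.job_done())"
```

```text
the job is handed in; nothing more can be done
None
```

The gate is hung on both pintles and shut across the front, the keeper lever is fully home over it, nothing else was touched as far as I could tell, and the job was handed in at about 20 s; the hand-in returned no verdict.

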